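Change over the flip stops on a tube cut-off jig and push the tube home

TASK

Change the cut-off jig over to its other length by pushing gently with the fingertips, gripping nothing: push the flip stop that is down back until it stands clear on its rear rest, and push the other flip stop over so that it drops fully down across the trough. Then push the grey tube along the trough until its end is snug against the lowered stop. Do not lift the tube out of its trough, leave the other things on the bench where they are, and finish with the hand off everything.

Things in the scene. Friction and masses are not known exactly. Their poses are not given: they have to be found in the camera images.
- jig: Fixed cut-off jig: plywood baseboard 16 mm thick (x -75 to 175, y -350 to 280 mm in its frame) with an aluminium V trough along y, 54 mm high, y -340 to 250. Origin: on the bench under the trough's axis (axis of a tube in it: x = 0, z = 65 mm). x points away from the robot, y along the trough to the robot's left, z up; may be yawed a few degrees.
- saw_slot (a point): Saw slot of the jig's wooden saw guide, on the trough's axis, 65 mm above the bench. Two walls, each 12 mm thick and 105 mm high above the bench, stand 44 mm before and behind the axis and reach 36 mm either way along the trough; the tube lies between them.
- rail_mid (a point): Middle of the top of the jig's aluminium stop rail, 60 mm beyond the trough's axis, 48 mm above the bench. The rail is 30 mm wide and 280 mm long, parallel to the trough.
- stop_a: Carriage of the flip stop that is down at the start; clamped fixed on the rail, nearer to or farther from the saw guide than the other. Origin: on the rail top, mid rail (48 mm above the bench), at mid thickness of the stop. Axes as the jig's. Carriage 34 x 40 x 14 mm, ears to 44 mm; hinge axis along y through x = 0, z = 32 mm here.
- stop_a_arm (a joint): Hinge angle of stop_a's aluminium arm (rad): 0 = fully down, foot across the trough; grows as the arm is pushed away from the robot, up over the top and back; 1.25 = leaning back on its rear rest, clear of the trough. Loose hinge, slight drag, arm 230 g: left below about 0.93 it falls down to 0, above that it falls back to 1.25.
- stop_a_handle (a point): Centre of the black cross handle at the free end of stop_a's arm: 18 mm diameter, 46 mm long along the jig's y. It swings on a 120 mm radius about the hinge: down (0 rad) it is 69 mm on the robot's side of the hinge and 98 mm above it (178 mm above the bench); back (1.25 rad) 72 mm beyond the hinge and 96 mm above it.
- stop_b: Carriage of the other flip stop, the same in every way as stop_a, but its arm leans back on its rear rest at the start. Its foot, when down, is a plate 45 mm wide and 12 mm thick: the face that the tube meets is at y = -6 mm in this frame.
- stop_b_arm (a joint): Hinge angle of stop_b's arm (rad), as for stop_a: 0 = fully down across the trough, 1.25 = back on its rest.
- stop_b_handle (a point): Centre of the black cross handle of stop_b, as for stop_a.
- tube: Grey plastic tube lying in the V trough: 60 mm outer diameter, 4.5 mm wall, open ends, 300 mm long, 200 to 350 g; it slides lengthwise with friction of a few newtons. Origin: on its axis at mid length, 65 mm above the bench; y along the tube to the robot's left.
- tube_lead (a point): Centre of the tube's left end (towards the stops), on its axis. At the start it is 50 mm or more short of both stops.
- tube_tail (a point): Centre of the tube's right end (away from the stops), on its axis, 65 mm above the bench; push here, towards the stops.
- offcut_low: Bystander: short tube offcut standing on the jig's baseboard behind the rail, 60 mm diameter, 30 mm high. Origin: centre of its underside.
- offcut_tall: Bystander: tube offcut standing on the baseboard behind the rail, 60 mm diameter, 55 mm high. Origin: centre of its underside.
- backsaw: Bystander: small back saw lying flat beyond the jig, 360 mm long along y, 20 mm high. Origin: under its middle.
- pencil: Bystander: flat carpenter's pencil, 175 mm long, 8 mm high, lying on the jig's baseboard behind the trough. Origin: centre of its underside.
- trysquare: Bystander: try square lying at the left of the jig; stock 120 mm, blade 170 mm, 18 mm high. Origin: under the stock.
- glue: Bystander: white bottle 44 mm diameter, 95 mm high, beyond the jig's right end. Origin: centre of its underside.
- cement: Bystander: amber jar 64 mm diameter, 85 mm high, beyond the jig's left end. Origin: centre of its underside.

How it is judged:
By the outcome, as a careful person would: the job done as asked, in the order asked, and still so for the second after the job is handed in, with the robot touching nothing.
It also fails if it takes over 67 s, if anything falls off the work surface, if the arm or the gripper's body presses on something with over 40 N, if the wrist force passes 120 N, or if a joint passes its speed limit or range.

ROBOT

A 6-joint arm with a two-finger parallel gripper is mounted at the origin on the work surface. World frame = base frame: x ahead of the robot, y to its left, z up, the work surface at z = 0. Lengths are in m, angles in degrees, forces in N, time in s.
With the tool pointing down it reaches from about 0.4 to 0.825 m from the base axis. Payload 7 kg.
Tool frame: the origin (TCP) lies between the finger pads; the fingertips stand 19 mm ahead of it and the grasp point (between the pads) is the TCP; y points along the fingers, x is the direction in which the jaws open and shut, and the axes are right-handed (so a half turn about y gives the same grasp; the last joint's range is limited). The gripper opens to 88 mm and grips with 3 to 60 N. Pads are 19 mm wide; open, the fingers measure 130 mm over their backs; the gripper's body (78 mm by 193 mm) begins 47 mm behind the grasp point.
Start: joints at [80.907, 20.546, 0.682, 0, -70.136, -16.507], TCP at [0.292, 0.609, 0.246] pointing down, gripper open.
Joint ranges: [-176.03, 176.03], [-82.01, 121.73], [-58.28, 71.71], [-173.87, 95.51], [-174.79, -0.11], [-173.66, 173.66]. Speed limits (degrees/s): [136.94, 136.94, 172.46, 180, 180, 180].

INTERFACE

Orientations are given as [roll, pitch, yaw] about the fixed x, y, z axes, in that order (R = Rz(yaw) Ry(pitch) Rx(roll)).
In Python, from plant import r gives the robot as it stands. The module is installed in compiled form; this text tells all that it offers.
- The arm moves only by the tool jog_arm, never from a script. Its argument "steps" is a list of rows, each a list of 5 numbers: the closure, from 0 (fully open) to 1 (shut), then the shift along the tool's x, y, z in m, then the turn about the tool's y in degrees. In form: [[jaw, x, y, z, turn], ...]. A call has 1 to 12 rows; each row shifts and turns the commanded pose from where the row before left it, along the tool's axes as they then stand; what a row does not reach is not made up. A row lasts 1/12 s, in which the tool goes at most 41.7 mm and 7.16 degrees, less where a joint would pass 70% of its speed; a pose out of reach is approached as far as the arm can. A call with a gripper value outside its range is refused whole. The fingers move at their own pace and stop on an object; "squeeze" is the grip in N (left out, the last holds). Time passes only in rows, so rows that do not move let the fingers close. It gives the time, the measured TCP pose, the force and the opening at its end, in the units of the state.
- r.get_state(): the state, without advancing time (a new reading comes with each control period).
- r.capture(name): name is "scene" or "top" or "wrist"; returns a dict with "image" (384x512x3 uint8, red, green, blue), "vfov" (degrees; the focal length in pixels is half the picture's height over the tangent of half this angle, whatever the lens; pixels are square), "cx", "cy" (the principal point, pixels), "R" (3x3) and "t" (3): a world point X has camera coordinates R X + t; the wrist camera has in their place "tool_from_camera" (4x4, takes a point from camera to tool coordinates, whose origin is the TCP and whose axes are the tool frame's). Camera axes: x right, y down, z forward; pixel columns grow to the right and rows downward; lengths in m; the calibration is good to about 2 mm. A picture is of the moment at which its call begins: read the wrist's pose just before it. There is no depth.
- r.close_job(): hands the job in, once; it reports no verdict.
The state is a dict: "time_s": time; "joints": joint angles; "qd": joint speeds; "joint_torque": joint torques, N m; "tcp_pos": TCP position; "eef_rot": TCP orientation; "contact_force": force on the tool from outside, world axes, zero at the start; "moment": the same for the moment, N m; "gripper_width": finger opening in m.
Only numpy, scipy, OpenCV 4.12 (cv2) and the standard library are available. Lean on these libraries where they do the work, as an engineer would, in place of code of your own. Each camera call takes 0.05 s, during which the arm holds its last target.

## Working session

There is one attempt and no reset: what is moved stays moved. The work goes in short steps, Python scripts to look and compute and a tool call to move; the robot and the scene stay as the last step left them, time stands still between calls to the robot, and variables do not carry over. Pictures are saved under pics/ and viewed, and the job is handed in when it is done.

Besides the shell and the picture viewer there is one more tool, called as name(argument=value, ...) on one line, values as JSON. jog_arm: Moves the arm, as the interface text tells. Its arguments: {"type":"object","properties":{"steps":{"type":"array","items":{"type":"array","items":{"type":"number"}}},"squeeze":{"type":"number"}},"required":["steps"]}

```bash
mkdir -p pics
python3 - <<'E'
from plant import r
import cv2,json,numpy as np
s=r.get_state();print({k:np.round(v,3).tolist() for k,v in s.items()})
for n in("scene","top","wrist"):
    c=r.capture(n);cv2.imwrite(f"pics/{n}0.png",c["image"][:,:,::-1])
    print(n,{k:np.round(v,4).tolist() for k,v in c.items() if k!="image"})
E
```

```text
{'time_s': 0.0, 'joints': [80.909, 20.592, 0.633, -0.02, -70.135, -16.507], 'qd': [0.029, -0.004, -0.021, -0.008, 0.04, 0.031], 'joint_torque': [0.003, -58.273, 29.305, 6.997, 0.007, -0.0], 'tcp_pos': [0.291, 0.608, 0.245], 'eef_rot': [-89.992, -0.095, -115.604], 'contact_force': [0.543, 0.127, -0.596], 'moment': [-0.012, 0.015, -0.014], 'gripper_width': 0.088}
scene {'vfov': 48.7252, 'cx': 251.7238, 'cy': 192.5583, 'R': [[0.6532, 0.757, -0.0153], [0.6349, -0.5587, -0.5336], [-0.4125, 0.3388, -0.8456]], 't': [-0.4072, -0.3182, 1.5332]}
top {'vfov': 55.5209, 'cx': 254.4422, 'cy': 195.7403, 'R': [[0.0192, -0.9998, -0.0089], [-0.9808, -0.0171, -0.1941], [0.1939, 0.0125, -0.9809]], 't': [0.0071, 0.613, 1.0939]}
wrist {'vfov': 66.6197, 'cx': 255.4481, 'cy': 186.6485, 'tool_from_camera': [[1.0, -0.0003, 0.0007, 0.0004], [-0.0008, -0.2615, 0.9652, -0.1389], [-0.0001, -0.9652, -0.2615, 0.0706], [0.0, 0.0, 0.0, 1.0]]}
```

View pics/scene0.png

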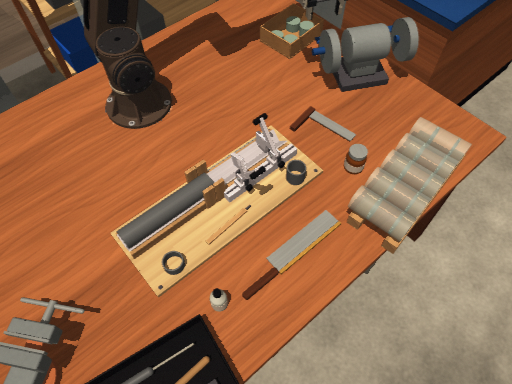

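View pics/top0.png

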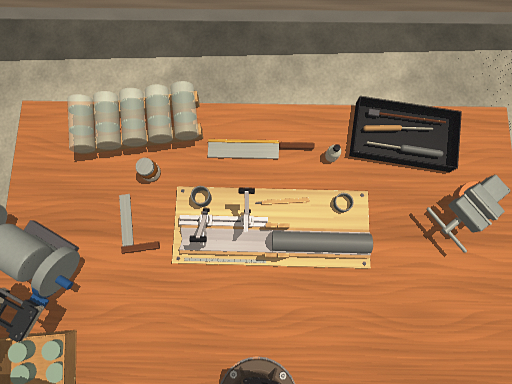

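View pics/wrist0.png

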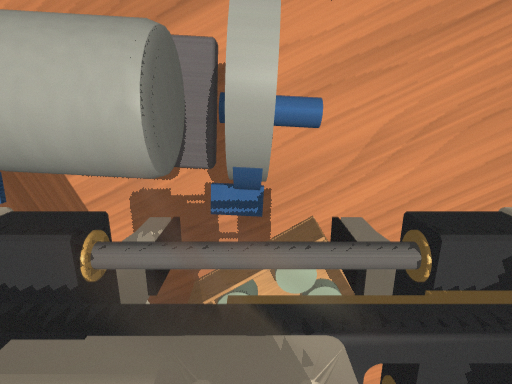

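Run:
```python
import cv2
a=cv2.imread("pics/top0.png")[175:280,165:385];cv2.imwrite("pics/topz.png",cv2.resize(a,None,fx=3.6,fy=3.6,interpolation=cv2.INTER_CUBIC))
a=cv2.imread("pics/scene0.png")[100:300,100:340];cv2.imwrite("pics/scenez.png",cv2.resize(a,None,fx=3,fy=3,interpolation=cv2.INTER_CUBIC))
```

```text
(no output)
```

View pics/topz.png

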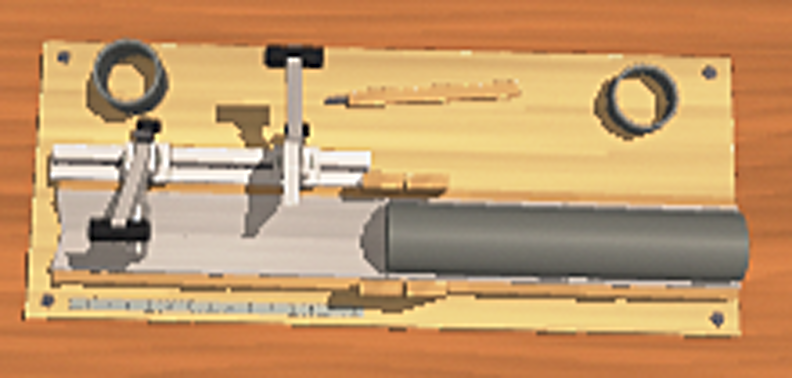

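View pics/scenez.png

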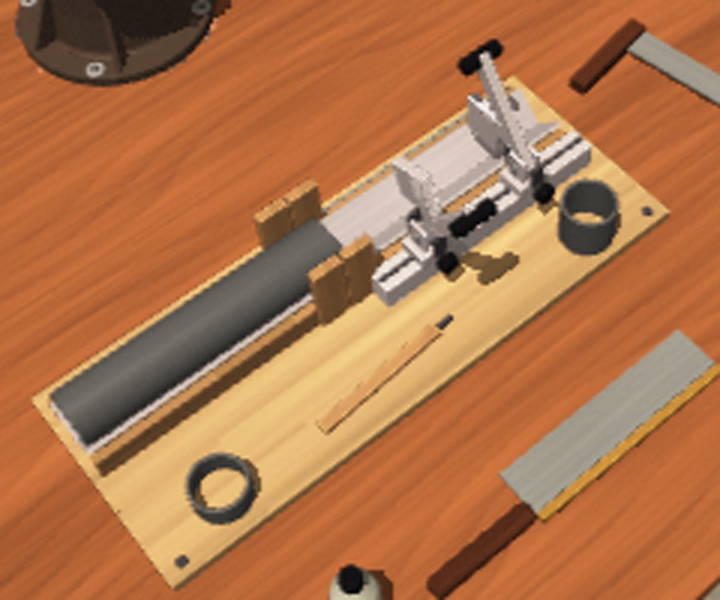

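```bash
cat > h.py <<'E'
import numpy as np
from scipy.optimize import least_squares
C={'scene':dict(vf=48.7252,cx=251.7238,cy=192.5583,R=[[0.6532,0.757,-0.0153],[0.6349,-0.5587,-0.5336],[-0.4125,0.3388,-0.8456]],t=[-0.4072,-0.3182,1.5332]),
'top':dict(vf=55.5209,cx=254.4422,cy=195.7403,R=[[0.0192,-0.9998,-0.0089],[-0.9808,-0.0171,-0.1941],[0.1939,0.0125,-0.9809]],t=[0.0071,0.613,1.0939])}
def proj(n,X):
    c=C[n];f=192/np.tan(np.radians(c['vf']/2));p=np.array(c['R'])@np.asarray(X)+c['t'];return np.array([c['cx']+f*p[0]/p[2],c['cy']+f*p[1]/p[2]])
tz=lambda u,v:np.array([(u+.5)/3.6-.5+165,(v+.5)/3.6-.5+175])
sz=lambda u,v:np.array([(u+.5)/3-.5+100,(v+.5)/3-.5+100])
def tri(obs):
    return least_squares(lambda X:np.concatenate([proj(n,X)-o for n,o in obs]),[.6,0,.1])
def onz(n,uv,z):
    return least_squares(lambda X:proj(n,[X[0],X[1],z])-uv,[.6,0]).x
def J(p,q):
    c,s=np.cos(p[2]),np.sin(p[2]);return np.array([p[0]+c*q[0]-s*q[1],p[1]+s*q[0]+c*q[1],q[2]])
E
python3 - <<'E'
from h import *
K=[(.175,.28,.016),(.175,-.35,.016),(-.075,.28,.016),(-.075,-.35,.016)]
T=[tz(45,42),tz(732,60),tz(27,318),tz(738,335)]
S=[sz(668,212),sz(173,588),sz(510,80),sz(35,402)]
T2=[(.0,.0)]
for w in('t','s','ts'):
    f=lambda p:np.concatenate(([proj('top',J(p,k))-o for k,o in zip(K,T)] if 't' in w else [])+([proj('scene',J(p,k))-o for k,o in zip(K,S)] if 's' in w else []))
    q=least_squares(f,[.6,0,0]);print(w,q.x[:2],np.degrees(q.x[2]),np.round(q.fun,1))
p=q.x
def inv(X):
    c,s=np.cos(p[2]),np.sin(p[2]);d=X[:2]-p[:2];return np.array([c*d[0]+s*d[1],-s*d[0]+c*d[1],X[2]])
for nm,o in dict(Ahandle=[('top',tz(119,231)),('scene',sz(480,57))],Bhandle=[('top',tz(295,57)),('scene',sz(473,217))]).items():
    X=tri(o);print(nm,X.x,inv(X.x),np.round(X.fun,1))
for nm,uv,z in [('lead',tz(387,240),.065),('leadtop',tz(387,207),.09),('tail',tz(746,245),.065)]:
    X=onz('top',uv,z);print(nm,X,inv(np.array([*X,z])))
for nm,uv in [('leadtopridge',sz(318,222)),('tailtop',sz(68,403))]:
    X=onz('scene',uv,.085);print(nm,X,inv(np.array([*X,z])))
for nm,k in dict(slotfront=[-.05,0,.105]).items():pass
for n,uv in [('top',tz(404,188)),('top',tz(402,290)),('scene',sz(287,197)),('scene',sz(341,258))]:
    X=onz(n,uv,.105);print('wall',inv(np.array([*X,.105])))
E
```

```text
t [ 0.47227787 -0.00235528] -0.42596727568336584 [-0.3 -0.1 -0.1 -0.5 -0.6 -0.1  0.9  0.6]
s [ 4.71035624e-01 -2.11988735e-04] -0.2360744236639707 [ 0.7 -0.4  0.2  1.   0.8 -1.3 -1.6 -0.3]
ts [ 0.47177798 -0.00125503] -0.347700970576858 [-0.7  0.1 -0.5 -0.5 -1.   0.2  0.6  0.6  0.7  0.1 -0.2  1.3  0.8 -1.
 -1.8 -0.1]
Ahandle [0.46469764 0.17111466 0.18365476] [-0.00812623  0.17232355  0.18365476] [-0.1 -0.  -0.1  0. ]
Bhandle [0.60356513 0.03991972 0.1835368 ] [0.13153486 0.04197374 0.1835368 ] [-0.2 -0.1 -0.2  0.1]
lead [ 0.47006805 -0.03883621] [-0.00148184 -0.03759087  0.065     ]
leadtop [ 0.49580206 -0.0376175 ] [ 0.0242443 -0.036216   0.09     ]
tail [ 0.47150418 -0.34413967] [ 0.001807   -0.34287999  0.065     ]
leadtopridge [ 0.45441957 -0.0336387 ] [-0.01716157 -0.03248841  0.065     ]
tailtop [ 0.46306321 -0.32732889] [-0.00673584 -0.32612074  0.065     ]
wall [ 0.03888483 -0.04949991  0.105     ]
wall [-0.04470773 -0.04898227  0.105     ]
wall [-0.04874918 -0.04423871  0.105     ]
wall [ 0.04327066 -0.04798297  0.105     ]
```

Run:
```python
from h import *
print(proj('top',[.292,.608,.2]),proj('scene',[.292,.608,.2]))
# grinder wheel tops
for o in ([('scene',(405,18)),('top',(12,205))],[('scene',(327,30)),('top',(62,250))]):
    X=tri(o);print(X.x,X.fun)
```

```text
[ 28.07594625 300.92739139] [322.13464189  23.14353831]
[0.54347383 0.62588746 0.32412171] [-11.61354492   5.98393418  -8.25809904  -6.65627204]
[0.42217334 0.47461626 0.31171774] [ 0.01427614 -0.00585192  0.01002613  0.00729183]
```

jog_arm(steps=[[1,0,-0.02,0,0],[1,0,-0.025,0,0],[1,0,-0.025,0,0],[1,0,-0.03,0,0],[1,0,-0.02,0,0],[1,0,0,0,-6.4],[1,0,0,0,-6.4],[1,0,0,0,-6.4],[1,0,0,0,-6.4],[1,0,0,0,0],[1,0,0,0,0]], squeeze=10)

```text
time_s: 1.07
tcp_pos: [0.2916, 0.6086, 0.3652]
eef_rot: [-90.0, -0.0, -90.2]
contact_force: [0.7, 0.3, -0.6]
gripper_width: 0.0199
```

jog_arm(steps=[[1,0.025,-0.005,0,0],[1,0.03,-0.005,0,0],[1,0.03,-0.005,0,0],[1,0.03,0,0,0],[1,0.03,0,0,0],[1,0.035,0,0,0],[1,0.035,0,0.005,0],[1,0.035,0,0.01,0],[1,0.035,0,0.015,0],[1,0.035,0,0.02,0],[1,0.03,0,0.02,0],[1,0,0,0,0]])

```text
time_s: 2.07
tcp_pos: [0.3633, 0.2544, 0.3814]
eef_rot: [-89.9, 0.0, -90.4]
contact_force: [-0.9, 1.0, -0.2]
gripper_width: -0.0
```

jog_arm(steps=[[1,0.03,0,0.01,0],[1,0.03,0,0.013,0],[1,0.02,0.02,0.01,0],[1,0.003,0.03,0.003,0],[1,0,0.03,0,0],[1,0,0.03,0,0],[1,0,0.02,0,0],[1,0,0,0,0]])

```text
time_s: 2.73
tcp_pos: [0.3957, 0.174, 0.2467]
eef_rot: [-90.3, -0.2, -90.3]
contact_force: [-0.2, -0.6, -0.6]
gripper_width: 0.0006
```

Run:
```python
from plant import r
import cv2,numpy as np
for n in("scene","wrist"):
    c=r.capture(n)["image"][:,:,::-1]
    if n=="scene": c=cv2.resize(c[90:290,100:340],None,fx=3,fy=3)
    cv2.imwrite(f"pics/{n}1.png",c)
print(r.get_state()['tcp_pos'])
```

```text
[0.39786054 0.17561994 0.25101   ]
```

View pics/scene1.png

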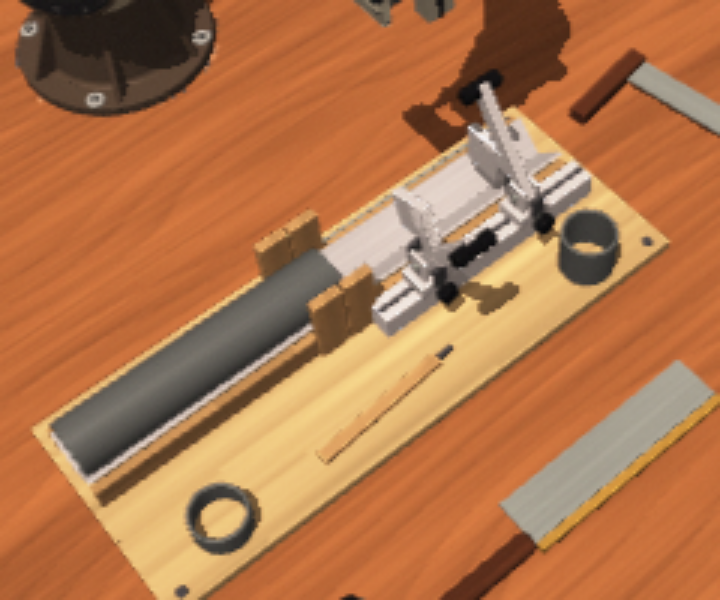

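View pics/wrist1.png

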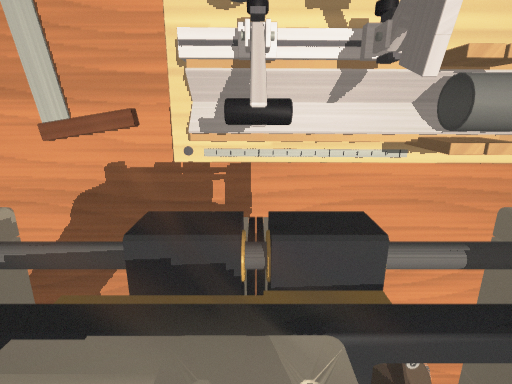

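jog_arm(steps=[[1,0.002,0.02,0,0],[1,0.002,0.025,0,0],[1,0,0.02,0,0],[1,0,0,0.012,0],[1,0,0,0.012,0],[1,0,0,0.008,0],[1,0,0,0.006,0],[1,0,0,0.006,0],[1,0,0,0.006,0],[1,0,0,0.006,0],[1,0,0,0.006,0]])

```text
time_s: 3.75
tcp_pos: [0.4601, 0.1716, 0.1858]
eef_rot: [-90.0, 0.0, -90.0]
contact_force: [-1.4, 0.0, 1.7]
gripper_width: 0.0002
```

```bash
cat > look.py <<'E'
from plant import r
import cv2,numpy as np,sys
k=sys.argv[1]
c=r.capture("scene")["image"][:,:,::-1]
a=cv2.resize(c[90:290,100:340],None,fx=2,fy=2,interpolation=cv2.INTER_CUBIC)
t=r.capture("top")["image"][:,:,::-1]
b=cv2.resize(t[175:280,165:385],None,fx=480/220,fy=480/220,interpolation=cv2.INTER_CUBIC)[:200]
cv2.imwrite(f"pics/both{k}.png",np.vstack([a,b]));cv2.imwrite(f"pics/t{k}.png",t);cv2.imwrite(f"pics/s{k}.png",c)
s=r.get_state();print(s['time_s'],s['tcp_pos'],s['contact_force'])
E
python3 look.py 2
```

```text
3.85 [0.46055964 0.17183862 0.18554394] [-1.00188913  0.3187192  -0.60727328]
```

View pics/both2.png

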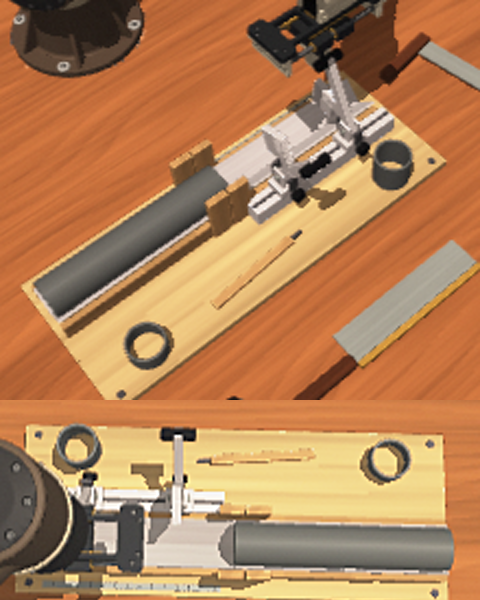

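jog_arm(steps=[[1,0,0,0.006,0],[1,0,0,0.006,0],[1,0,0,0.006,0],[1,0,0,0.006,0],[1,0,0,0.006,0],[1,0,0,0.006,0],[1,0,0,0.006,0],[1,0,0,0.006,0],[1,0,0,0.006,0],[1,0,0,0.005,0],[1,0,0,0.005,0],[1,0,0,0.005,0]])

```text
time_s: 4.85
tcp_pos: [0.5291, 0.1716, 0.1854]
eef_rot: [-90.0, -0.0, -90.0]
contact_force: [-0.5, -0.7, -0.6]
gripper_width: 0.0004
```

```bash
python3 look.py 3
```

```text
4.95 [0.5294035  0.17173858 0.18538586] [0.02047645 0.58408064 0.33670259]
```

View pics/both3.png

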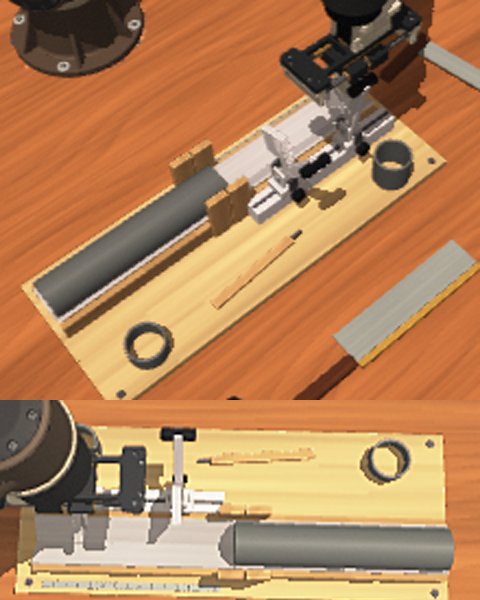

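jog_arm(steps=[[1,0,0,0.004,0],[1,0,0,0.004,0],[1,0,0,0.004,0],[1,0,0,0.004,0],[1,0,0,0.004,0],[1,0,0,0.004,0],[1,0,0,0.004,0],[1,0,0,0.004,0],[1,0,0,0.004,0],[1,0,0,0,0],[1,0,0,0,0]])

```text
time_s: 5.87
tcp_pos: [0.5648, 0.1716, 0.1854]
eef_rot: [-90.0, -0.0, -90.0]
contact_force: [0.3, -0.4, -0.1]
gripper_width: 0.0007
```

```bash
python3 look.py 4
```

```text
5.9667 [0.56454567 0.17163963 0.18551612] [ 0.35602453  0.95598961 -0.7308111 ]
```

View pics/both4.png

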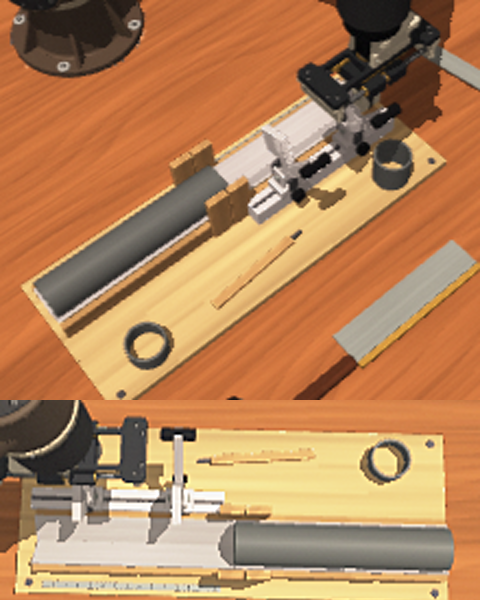

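jog_arm(steps=[[1,0,-0.02,-0.005,0],[1,0,-0.03,0,0],[1,0,-0.03,0,0],[1,0.02,0,0.02,0],[1,0.03,0,0.025,0],[1,0.03,0,0.025,0],[1,0.03,0,0.02,0],[1,0.02,0,0.012,0],[1,0,0,0,0],[1,0,0,0,0]])

```text
time_s: 6.8
tcp_pos: [0.6618, 0.0404, 0.2649]
eef_rot: [-90.1, -0.0, -90.1]
contact_force: [-0.2, -0.0, -0.2]
gripper_width: 0.0005
```

```bash
python3 look.py 5
python3 - <<'E'
from plant import r
import cv2
print(r.get_state()['tcp_pos'])
cv2.imwrite("pics/w5.png",r.capture("wrist")["image"][:,:,::-1])
E
```

```text
6.9 [0.66129414 0.04196504 0.26550215] [ 0.61575955 -0.30362232  0.98152131]
[0.66129414 0.04196504 0.26550215]
```

View pics/both5.png

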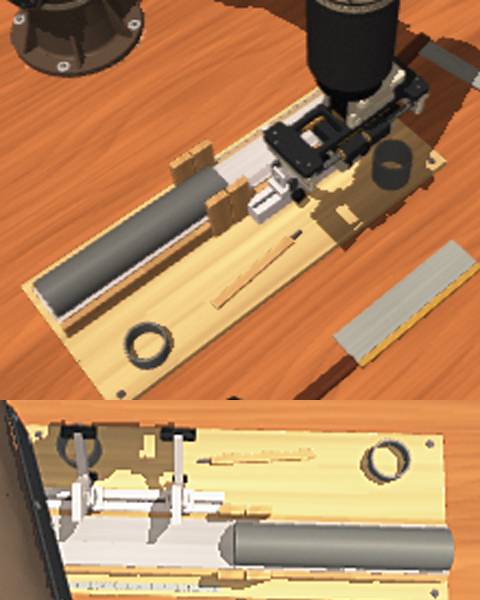

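View pics/w5.png

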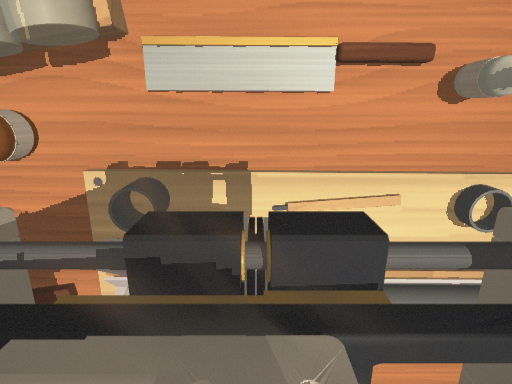

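Run:
```python
from h import *
for n in C: 
    print(n,-np.array(C[n]['R']).T@C[n]['t'],proj(n,[.66,.042,.265]),proj(n,[.66,.042,.4]),proj(n,[.604,.041,.176]))
```

```text
scene [ 1.10045322 -0.3889761   1.12045224] [272.55928489 166.72732493] [274.16315518 130.98135338] [257.50825279 173.54096596]
top [0.38898687 0.00390713 1.192053  ] [245.1271518  162.96353861] [243.11304835 146.21900994] [246.06408736 190.73131825]
```

View pics/t5.png

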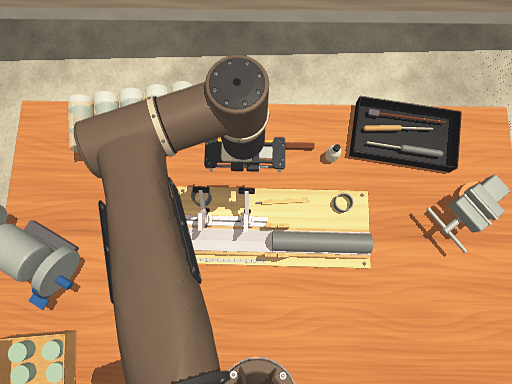

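View pics/s5.png

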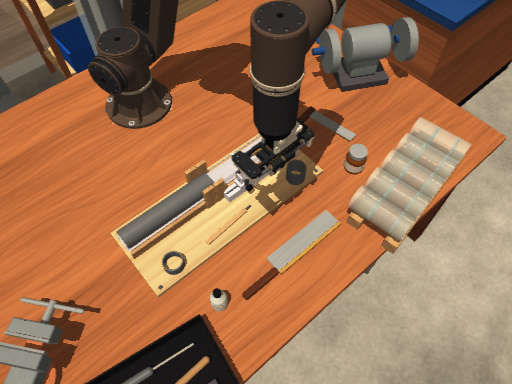

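jog_arm(steps=[[1,0,0.02,0,0],[1,0,0.03,0,0],[1,0,0.03,0,0],[1,0,0,0,0],[1,0,0,-0.01,0],[1,0,0,-0.01,0],[1,0,0,-0.006,0],[1,0,0,-0.006,0],[1,0,0,-0.006,0],[1,0,0,-0.006,0],[1,0,0,-0.006,0]])

```text
time_s: 7.87
tcp_pos: [0.6116, 0.0419, 0.1866]
eef_rot: [-89.9, 0.0, -90.0]
contact_force: [1.0, 0.0, 0.8]
gripper_width: 0.0006
```

```bash
python3 look.py 6
```

```text
7.9667 [0.61079387 0.04167849 0.18606193] [0.22802552 0.66305862 1.08469116]
```

View pics/both6.png

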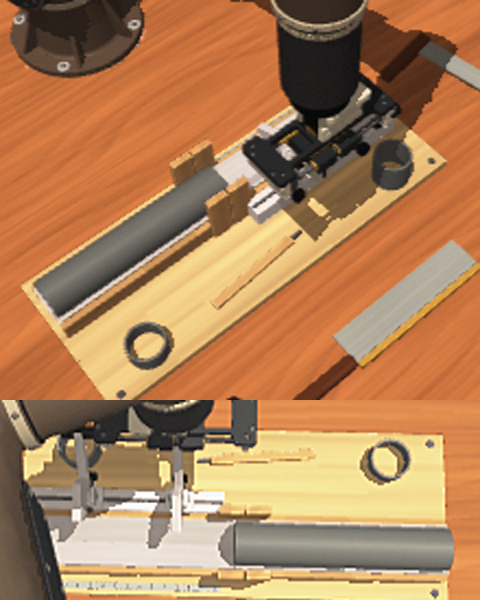

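jog_arm(steps=[[1,0,0,-0.005,0],[1,0,0,-0.005,0],[1,0,0,-0.005,0],[1,0,0,-0.005,0],[1,0,0,-0.005,0],[1,0,0,-0.004,0],[1,0,0,-0.004,0],[1,0,0,-0.004,0],[1,0,0,-0.004,0],[1,0,0,-0.004,0],[1,0,0,-0.004,0],[1,0,0,-0.004,0]])

```text
time_s: 8.97
tcp_pos: [0.5578, 0.0416, 0.1851]
eef_rot: [-90.1, -0.0, -90.0]
contact_force: [-0.2, 0.3, -0.2]
gripper_width: 0.0005
```

```bash
python3 look.py 7
```

```text
9.0667 [0.55774898 0.04162163 0.18530109] [-0.05254511 -0.26273155  1.23872119]
```

View pics/both7.png

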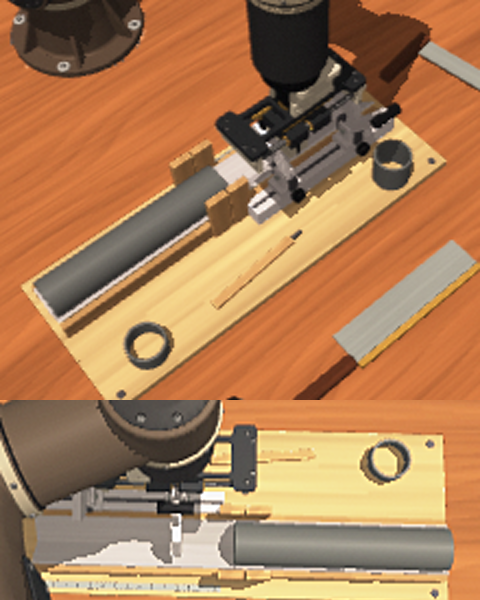

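jog_arm(steps=[[1,0,0,0,0],[1,0,0,0,0],[1,0,0,0,0]])

```text
time_s: 9.32
tcp_pos: [0.5588, 0.0417, 0.1854]
eef_rot: [-90.0, -0.0, -90.0]
contact_force: [0.6, -0.1, 0.1]
gripper_width: 0.0004
```

```bash
python3 look.py 8; python3 -c "
import cv2
a=cv2.imread('pics/t8.png')[185:265,200:300];cv2.imwrite('pics/t8z.png',cv2.resize(a,None,fx=6,fy=6,interpolation=cv2.INTER_CUBIC))
from h import *
for th in (0,.2,.4,.6,.8,.93):
    a=th-np.arctan2(69,98);print(th,proj('top',[.532+.12*np.sin(a),.041,.08+.12*np.cos(a)]))
"
```

```text
9.4167 [0.558792   0.04171799 0.18543838] [-0.07849979  0.69864888  1.50438023]
0 [244.83413091 240.43904624]
0.2 [244.86998461 232.48973126]
0.4 [244.97865761 223.90867619]
0.6 [245.15488944 215.15405155]
0.8 [245.38883086 206.6968582 ]
0.93 [245.56557268 201.57029876]
```

View pics/t8z.png

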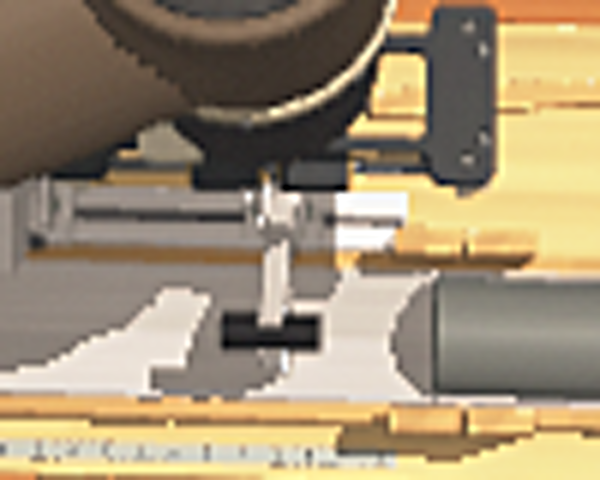

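jog_arm(steps=[[1,0,-0.02,0,0],[1,0,-0.03,0,0],[1,0,-0.03,0,0],[1,0,-0.03,0,0],[1,0,-0.02,0,0],[1,0.02,0,0,0],[1,0.03,0,0,0],[1,0.03,0,-0.005,0],[1,0.03,0,-0.01,0],[1,0.03,0,-0.01,0],[1,0.02,0,0,0],[1,0,0,0,0]])

```text
time_s: 10.42
tcp_pos: [0.533, -0.1212, 0.3157]
eef_rot: [-90.0, -0.0, -90.1]
contact_force: [0.9, -0.3, -0.4]
gripper_width: 0.0005
```

```bash
python3 look.py 9; python3 -c "
from plant import r
print(r.get_state()['joints'])
from h import *
for z in (.05,.15): print(onz('top',(413,238),z),onz('top',(430,210),z))
"
```

```text
10.5167 [ 0.53355349 -0.11902508  0.31546411] [-0.50459439  0.32603073 -0.04605186]
[ 7.95925365e+00  6.18424146e+00 -9.12095111e+00 -6.78044957e-03
 -7.46991578e+01  8.19305884e+01]
[ 0.48949324 -0.4768832 ] [ 0.57859985 -0.53598477]
[ 0.48069509 -0.43478332] [ 0.56200003 -0.4887103 ]
```

View pics/both9.png

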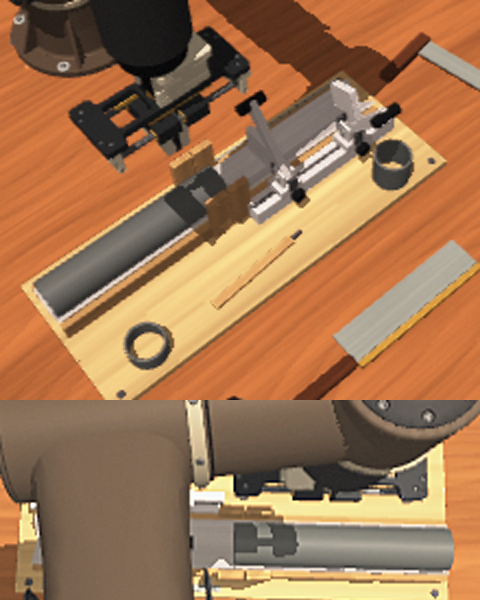

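jog_arm(steps=[[1,0,0,0,7],[1,0,0,0,7],[1,0,0,0,7],[1,0,0,0,7],[1,0,0,0,7],[1,0,0,0,7],[1,0,0,0,7],[1,0,0,0,7],[1,0,0,0,7],[1,0,0,0,7],[1,0,0,0,7],[1,0,0,0,7]])

```text
time_s: 11.52
tcp_pos: [0.534, -0.1172, 0.3154]
eef_rot: [-90.0, -0.0, -174.3]
contact_force: [0.7, 0.2, -0.6]
gripper_width: 0.0004
```

jog_arm(steps=[[0.5,0,0,0,6.3],[0.5,0.01,0,0.02,0],[0.5,0.01,0,0.03,0],[0.5,0.01,0,0.035,0],[0.5,0.01,0,0.035,0],[0.5,0.01,0,0.035,0],[0.5,0.005,0,0.035,0],[0.5,0.005,0,0.035,0],[0.5,0,0,0.03,0],[0.5,0,0,0.02,0],[0.5,0,0,0,0],[0.5,0,0,0,0]])

```text
time_s: 12.52
tcp_pos: [0.4725, -0.3931, 0.3146]
eef_rot: [-90.0, -0.1, 179.6]
contact_force: [0.4, 0.1, 0.6]
gripper_width: 0.0437
```

Run:
```python
from plant import r
import cv2
s=r.get_state();print(s['tcp_pos'],s['eef_rot'],s['gripper_width'],s['joints'])
cv2.imwrite("pics/w10.png",r.capture("wrist")["image"][:,:,::-1])
c=r.capture("scene")["image"][:,:,::-1];cv2.imwrite("pics/s10.png",cv2.resize(c,(768,576)))
```

```text
[ 0.47254031 -0.39314359  0.31462708] [-9.00421877e+01 -7.06864706e-02  1.79637102e+02] 0.04368662820932565 [-2.15870565e+01  1.29241199e+01 -9.85599808e-01 -1.41464801e-02
 -7.61714453e+01  2.12275240e+01]
```

View pics/w10.png

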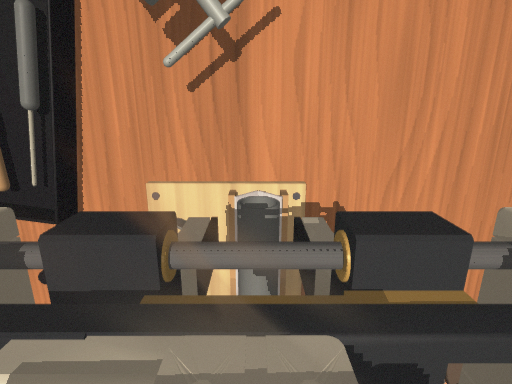

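View pics/s10.png

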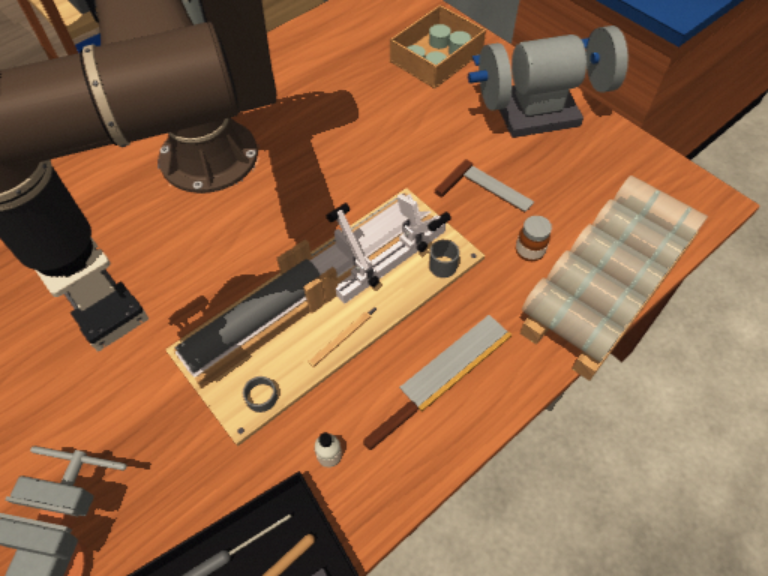

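jog_arm(steps=[[0.5,0,0.02,0,0],[0.5,0,0.03,0,0],[0.5,0,0.03,0,0],[0.5,0,0.03,0,0],[0.5,0,0.03,0,0],[0.5,0,0.03,0,0],[0.5,0,0.03,0,0],[0.5,0,0.02,0,0],[0.5,0,0.015,0,0],[0.5,0,0,0,0],[0.5,0,0,0,0]])

```text
time_s: 13.53
tcp_pos: [0.4726, -0.3919, 0.0806]
eef_rot: [-90.0, -0.1, 179.8]
contact_force: [1.6, 0.3, 1.0]
gripper_width: 0.0439
```

Run:
```python
from plant import r
import cv2
s=r.get_state();print(s['tcp_pos'],s['eef_rot'],s['gripper_width'],s['contact_force'])
cv2.imwrite("pics/w11.png",r.capture("wrist")["image"][:,:,::-1])
c=r.capture("scene")["image"][:,:,::-1];cv2.imwrite("pics/s11.png",cv2.resize(c[100:300,50:306],None,fx=3,fy=3))
```

```text
[ 0.47255953 -0.39187014  0.080553  ] [-9.00169935e+01 -6.06020213e-02  1.79798313e+02] 0.043858642644592334 [1.5801305  0.3413955  1.01895124]
```

View pics/w11.png

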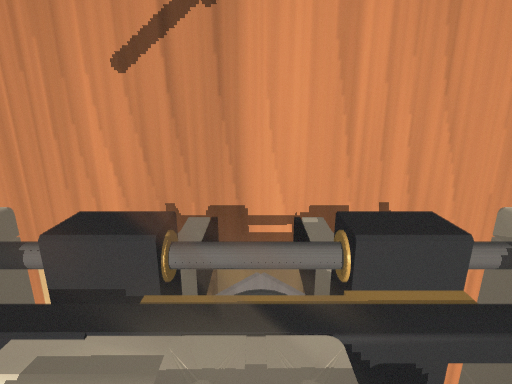

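View pics/s11.png

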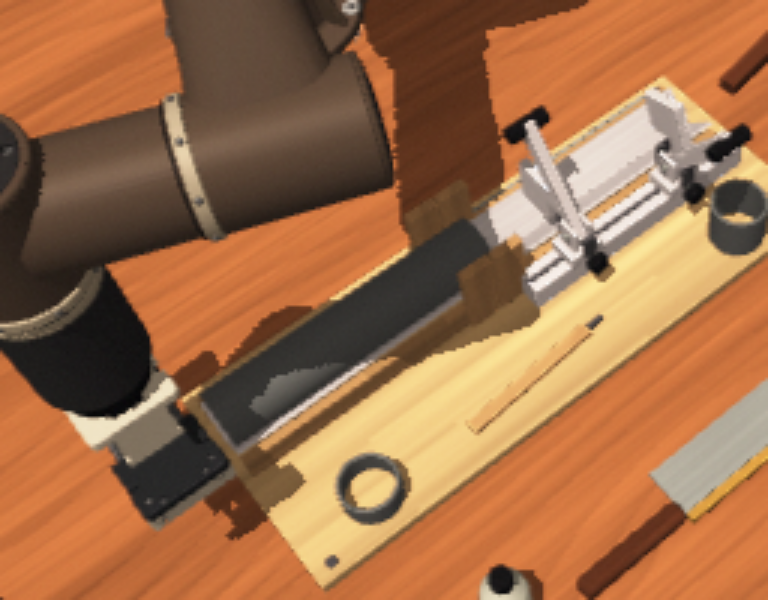

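jog_arm(steps=[[0.5,0,0,-0.01,0],[0.5,0,0,-0.01,0],[0.5,0,0,-0.006,0],[0.5,0,0,-0.005,0],[0.5,0,0,-0.005,0],[0.5,0,0,-0.005,0],[0.5,0,0,-0.005,0],[0.5,0,0,-0.005,0],[0.5,0,0,-0.005,0],[0.5,0,0,-0.005,0],[0.5,0,0,-0.005,0],[0.5,0,0,-0.005,0]])

```text
time_s: 14.63
tcp_pos: [0.4727, -0.3217, 0.0806]
eef_rot: [-90.0, 0.0, 179.7]
contact_force: [-0.7, -3.0, -0.5]
gripper_width: 0.0439
```

```bash
python3 look.py 12
```

```text
14.7333 [ 0.47253582 -0.32109752  0.08050971] [1.2266862  0.17577184 0.19018057]
```

View pics/both12.png

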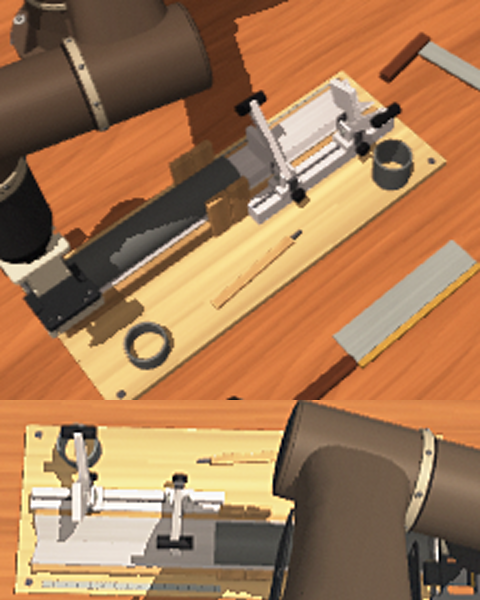

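jog_arm(steps=[[0.5,0,0,-0.005,0],[0.5,0,0,-0.005,0],[0.5,0,0,-0.005,0],[0.5,0,0,-0.005,0],[0.5,0,0,-0.005,0],[0.5,0,0,-0.004,0],[0.5,0,0,-0.003,0],[0.5,0,0,-0.003,0]])

```text
time_s: 15.4
tcp_pos: [0.4728, -0.2865, 0.0806]
eef_rot: [-90.0, 0.0, 179.7]
contact_force: [0.2, -1.9, -0.9]
gripper_width: 0.044
```

```bash
python3 look.py 13;  python3 -c "
import cv2
a=cv2.imread('pics/t13.png')[185:265,200:300];cv2.imwrite('pics/t13z.png',cv2.resize(a,None,fx=6,fy=6,interpolation=cv2.INTER_CUBIC))"
```

```text
15.5 [ 0.47268515 -0.28637465  0.08051771] [ 0.57242759 -0.15372871 -1.08395585]
```

View pics/t13z.png

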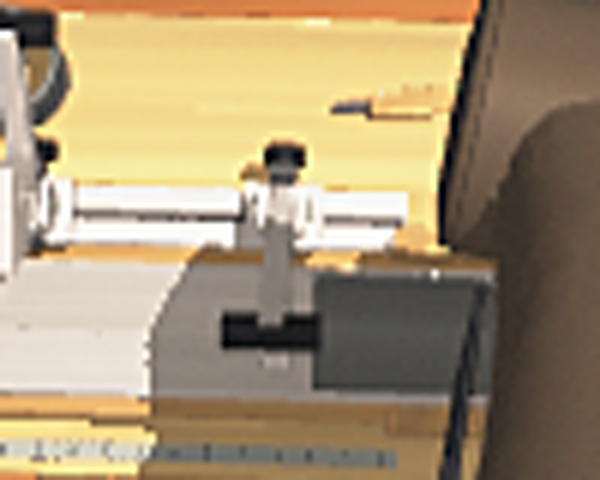

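jog_arm(steps=[[0.5,0,0,-0.002,0],[0.5,0,0,-0.002,0],[0.5,0,0,-0.002,0],[0.5,0,0,-0.002,0]])

```text
time_s: 15.83
tcp_pos: [0.4727, -0.279, 0.0805]
eef_rot: [-90.0, -0.0, 179.7]
contact_force: [-0.2, -1.6, -0.1]
gripper_width: 0.0438
```

jog_arm(steps=[[0.5,0,0,-0.001,0],[0.5,0,0,-0.001,0]])

```text
time_s: 16.0
tcp_pos: [0.4728, -0.2769, 0.0806]
eef_rot: [-90.0, -0.0, 179.7]
contact_force: [-0.1, -2.5, -1.5]
gripper_width: 0.0436
```

jog_arm(steps=[[0.5,0,0,-0.001,0],[0.5,0,0,-0.001,0]])

```text
time_s: 16.17
tcp_pos: [0.4728, -0.2749, 0.0805]
eef_rot: [-90.0, -0.0, 179.7]
contact_force: [-0.2, -1.9, 1.0]
gripper_width: 0.0438
```

jog_arm(steps=[[0.5,0,0,-0.001,0],[0.5,0,0,-0.001,0]])

```text
time_s: 16.33
tcp_pos: [0.4729, -0.2742, 0.0808]
eef_rot: [-89.9, -0.0, 179.8]
contact_force: [-1.6, -16.0, -1.6]
gripper_width: 0.0436
```

```bash
python3 look.py 14;  python3 -c "
import cv2
a=cv2.imread('pics/t14.png')[185:265,200:300];cv2.imwrite('pics/t14z.png',cv2.resize(a,None,fx=6,fy=6,interpolation=cv2.INTER_CUBIC))
a=cv2.imread('pics/s14.png')[130:200,200:300];cv2.imwrite('pics/s14z.png',cv2.resize(a,None,fx=6,fy=6,interpolation=cv2.INTER_CUBIC))"
```

```text
16.4333 [ 0.47288432 -0.27426156  0.08085384] [ -1.14092684 -11.02348743  -1.72587517]
```

View pics/t14z.png

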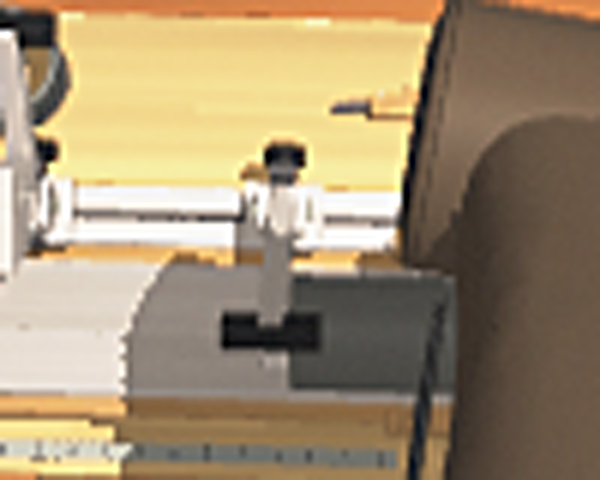

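View pics/s14z.png

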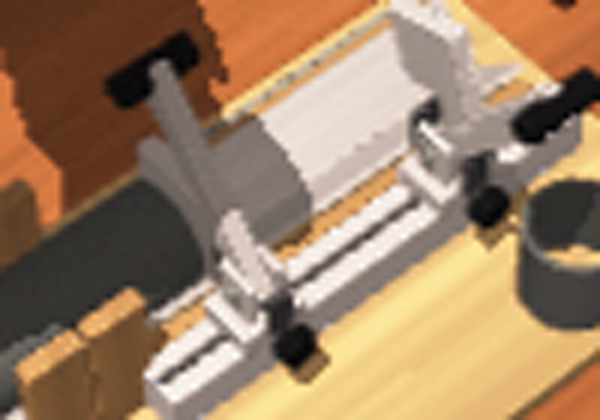

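jog_arm(steps=[[0.5,0,0,0.002,0],[0.5,0,0,0.004,0],[0.5,0,0,0.01,0],[0.5,0,0,0.02,0],[0.5,0,0,0.03,0],[0.5,0,0,0.03,0],[0.5,0,-0.02,0.015,0],[0.5,0,-0.03,0,0],[0.5,0,-0.03,0,0],[0.5,0,-0.03,0,0],[0.5,0,-0.03,0,0],[0.5,0,0,0,0]])

```text
time_s: 17.43
tcp_pos: [0.4747, -0.3863, 0.2274]
eef_rot: [-89.7, 0.5, 179.7]
contact_force: [2.1, 0.4, 1.4]
gripper_width: 0.044
```

```bash
python3 look.py 15;  python3 -c "
import cv2
a=cv2.imread('pics/t15.png')[180:270,165:385];cv2.imwrite('pics/t15z.png',cv2.resize(a,None,fx=3.6,fy=3.6,interpolation=cv2.INTER_CUBIC))
a=cv2.imread('pics/s15.png')[110:250,130:330];cv2.imwrite('pics/s15z.png',cv2.resize(a,None,fx=4,fy=4,interpolation=cv2.INTER_CUBIC))"
```

```text
17.5333 [ 0.4728361  -0.38452771  0.22200236] [-0.72333434  0.84615884 -0.75770045]
```

View pics/t15z.png

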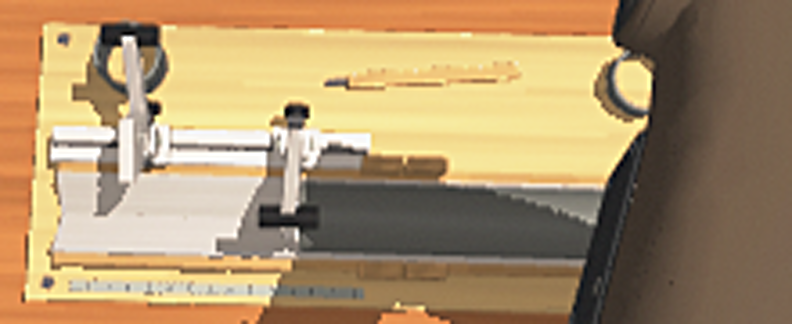

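View pics/s15z.png

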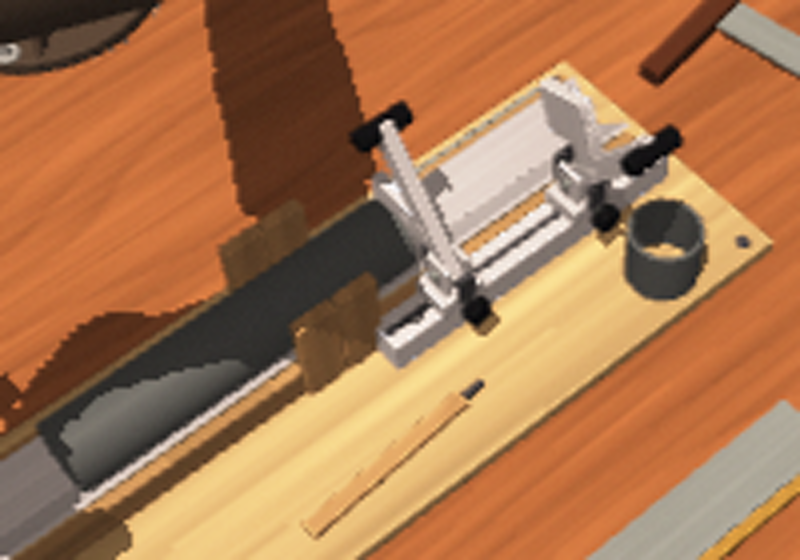

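```bash
python3 -c "
import cv2
for k in (14,15):
    t=cv2.imread(f'pics/t{k}.png',0)
    for v in (234,246): print(k,v,t[v,240:258])
from h import *
print(proj('top',[.472,.035,.09]),proj('top',[.455,.035,.09]))
"
```

```text
14 234 [136 137 139 124 125 124 127 122  92  69  72  74  73  73  72  73  74  73]
14 246 [134 133 133 127 141 135 135 146  76  70  74  74  73  77  74  73  75  72]
15 234 [137 136 131 139 216 210 215 195 126 136  62  71  72  71  72  69  71  73]
15 246 [132 133 133 126 140 130 136 244  97 112 106  68  72  74  73  74  73  72]
[247.91780427 239.60768531] [247.78934782 245.29784858]
```

```bash
python3 -c "
import cv2,numpy as np
f=lambda p,a:cv2.resize(cv2.imread(p)[a[0]:a[1],a[2]:a[3]],None,fx=10,fy=10,interpolation=cv2.INTER_NEAREST)
cv2.imwrite('pics/z15.png',np.hstack([f('pics/t14.png',(220,260,235,270)),f('pics/t15.png',(220,260,235,270))]))
cv2.imwrite('pics/zs15.png',np.hstack([f('pics/s14.png',(145,195,210,248)),f('pics/s15.png',(145,195,210,248))]))
t=cv2.imread('pics/t15.png',0);print(t[235,300:340])
"
```

```text
[ 71  71  69  71  70  68  66  87  84  82  85 136 133 129 128 126 126 125
 126 125 123 123 122 123 122 124 123 124 120 122 124 129  56  28  31  34
  35  35  53  57]
```

View pics/z15.png

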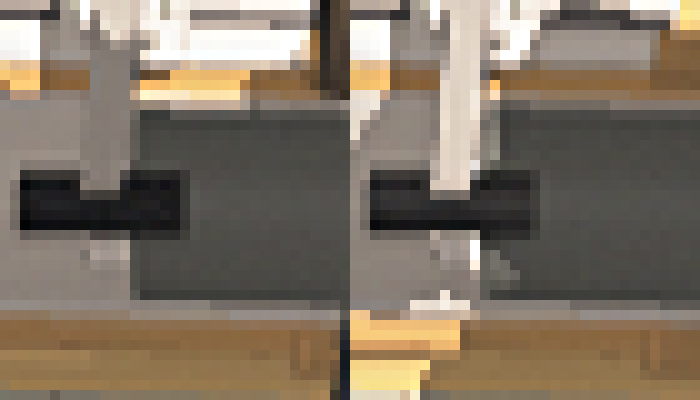

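View pics/zs15.png

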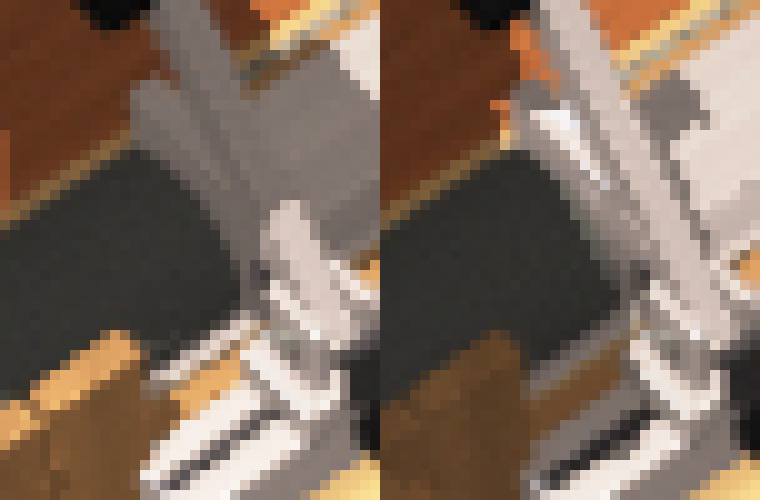

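jog_arm(steps=[[0.5,0,-0.03,0,0],[0.5,0,-0.03,0,0],[0.5,0,-0.03,0.01,0],[0.5,0,-0.02,0.03,0],[0.5,0,0,0.03,0],[0.5,0,0,0.03,0],[0.5,0,0,0.03,0],[0.5,0,0,0.03,0],[0.5,0,0,0.03,0],[0.5,0,0,0,0],[0.5,0,0,0,0]])

```text
time_s: 18.45
tcp_pos: [0.4704, -0.5753, 0.3268]
eef_rot: [-90.2, -0.2, 179.6]
contact_force: [-0.2, 0.9, -0.7]
gripper_width: 0.0439
```

```bash
python3 look.py 16;  python3 -c "
import cv2,numpy as np
a=cv2.imread('pics/t16.png')[180:270,165:385];cv2.imwrite('pics/t16z.png',cv2.resize(a,None,fx=3.6,fy=3.6,interpolation=cv2.INTER_CUBIC))
f=lambda p,a:cv2.resize(cv2.imread(p)[a[0]:a[1],a[2]:a[3]],None,fx=10,fy=10,interpolation=cv2.INTER_NEAREST)
cv2.imwrite('pics/z16.png',np.hstack([f('pics/t16.png',(220,260,235,270)),f('pics/s16.png',(150,190,210,248))]))
"
```

```text
18.55 [ 0.47100469 -0.57381963  0.32878014] [ 0.1394415  -0.08176636 -0.04540603]
```

View pics/t16z.png

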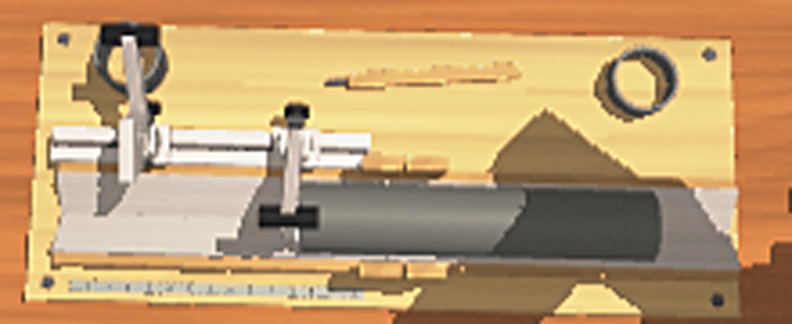

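View pics/z16.png

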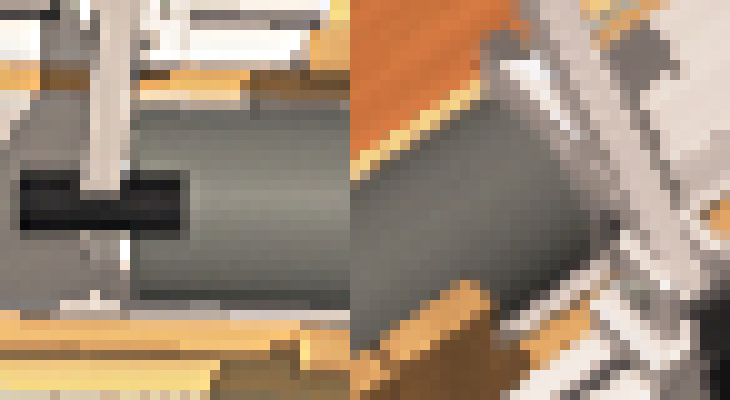

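View pics/s16.png

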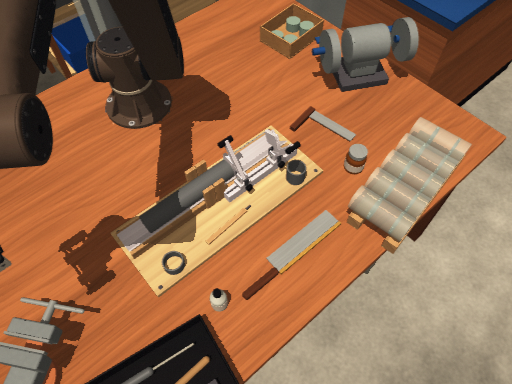

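```bash
python3 -c "
from plant import r
print(r.close_job())"
```

```text
the job is handed in; nothing more can be done
None
```

I changed the jig over by pushing only, in the order asked, and handed the job in at about 18.6 s of the 67 s allowed.

- **Far stop (the one that was down):** I pushed its handle back with the closed fingertips until it fell onto its rear rest. In the last top picture it lies where the other stop's handle lay at the start.
- **Near stop:** I pushed its handle over from behind. It dropped fully down, with the handle at image row 240 against 240.4 predicted for 0 rad.
- **Tube:** I pushed its tail along the trough with about 2–3 N until the force rose to 16 N. At that moment the tube's end was at about y = 0.035 m, which is where the stop's face should be.

After backing off, one picture seemed to show a small gap of about 2 pixels at the stop. A second picture with the arm out of the light showed the tube's edge at column 248, the same as when it was pressed. The apparent gap was a lit strip on the tube.

In the last pictures the bystanders looked undisturbed by eye; I did not measure them. The hand was clear of everything, at 0.33 m height off the jig's right end, with the force reading near zero.

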